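# Vent the gear rinser and take off its cap

### The job

Before it is refilled, vent the green gear rinser: pull the red tab of its sprung relief gauge out until the red pointer lines up with the orange marker, hold it there for a second, then let it spring all the way home. After that take off the rinser's cap: spare caps come with left- or right-hand threads and nothing shows which this one is, so find out by trying it one way and the other by its round yellow knob, turn it the way it loosens, and lift it straight off. Finish still holding the cap in the gripper, still and upright, about 10 cm above the rinser's mouth, and leave the blue cam, the black belay device and the wax iron base where they lie.

Things in the scene. Friction and masses are not known exactly. Their poses are not given: they have to be found in the camera images.
- rinser: Rinser, fixed to the bench: black base 12 mm high (x -80 to 80, y -195 to 80 mm), green canister of diameter 130 mm, 100 mm high, aluminium neck of diameter 94 mm up to 130 mm. Origin: on the canister's axis at bench height, z up, yaw within 0.4 rad of the world. Its gauge is a grey block 120 x 64 mm, 42 mm high, centred at y = -150 mm.
- rinser_mouth (a point): Centre of the canister's mouth, on the neck's rim, 130 mm above the bench; the cap's flange rests on it. Hidden lugs lock the cap: one way (either hand) it meets a hard stop after 0.25 to 0.5 rad, beyond which fingers slip round the knob; the other way it turns freely (under 0.3 N m), and 1.25 to 1.8 rad from the start (best 1.4) it lifts straight off. Locked, it lifts only 2 mm.
- cap: Loose screw cap, 140 to 235 g: black flange of diameter 84, 5 mm thick, with a round yellow knob of diameter 30, its top 32 mm above the origin. Origin: on the axis, at the flange's underside. White line along the cap's +x; it starts along the rinser's x within 0.1 rad. Plug and lugs reach 22 mm down. Quick thread: it does not rise as it turns; one grasp can make the whole turn.
- gauge (a joint): How far the sprung gauge slide is pulled out, m: 0 home, at most 0.075. It moves horizontally along the rinser's -x. The spring pulls it home with 1.8 N at 0, growing by 150 N per m (about 9 N at 50 mm); it returns by itself when let go.
- gauge_grip (a point): Point in the gauge slide's red tab, moving with it, 68 mm above the bench and 13 mm below the tab's top. The tab is 14 mm thick along the rinser's x, 24 mm wide along its y, and stands from 48 to 81 mm above the bench; it can be pinched from above across either pair of faces.
- gauge_pointer (a point): Tip of the slide's red pointer, at the same place along the slide as the tab's centre, 26 mm to the tab's side away from the canister. Moves with the slide.
- marker: Orange marker beside the slide on top of the gauge block, still during the run: 4 mm along the rinser's x, 11 along its y, 6 high; 28 to 50 mm from the pointer's home place along the rinser's -x. Origin: centre of its underside. The pointer is lined up when at the same place along the rinser's x.
- cam: Blue climbing cam lying on the bench, about 110 x 64 x 38 mm, 140 g, to be left alone. Origin: at bench height, near its middle.
- belay: Black belay device lying on the bench, about 85 x 40 x 30 mm, 80 g, to be left alone. Origin: at bench height, near its middle.
- iron: Stainless wax iron base lying on the bench, 100 x 62 x 34 mm, 500 g, to be left alone. Origin: centre of its underside.
Mind the look-alikes: they are no part of the job. What is shaped like the cap but pink or turquoise is not meant.

How it is judged:
By the outcome, as a careful person would: the job done as asked, in the order asked, and still so for the second after the job is handed in, while the arm keeps its last pose, push and grip.
It also fails if it takes over 54 s, if anything falls off the work surface, if the arm or the gripper's body presses on something with over 40 N, if the wrist force passes 120 N, or if a joint passes its speed limit or range.

### The arm

A 6-joint arm with a two-finger parallel gripper is mounted at the origin on the work surface. World frame = base frame: x ahead of the robot, y to its left, z up, the work surface at z = 0. Lengths are in m, angles in degrees, forces in N, time in s.
With the tool pointing down it reaches from about 0.4 to 0.825 m from the base axis. Payload 7 kg.
Tool frame: the origin (TCP) lies on the centre line of the jaws, within the pads' length; the fingertips stand 11 mm ahead of it and the grasp point (between the pads) lies 8 mm behind it; z points along the fingers, y is the line along which they close (so a half turn about z gives the same grasp; the last joint's range is limited). The gripper opens to 88 mm and grips with 3 to 60 N. Pads are 19 mm wide; open, the fingers measure 130 mm over their backs; the gripper's body (78 mm by 193 mm) begins 47 mm behind the grasp point.
Start: joints at [90.247, 20.546, 0.682, 0, -70.136, -16.507], TCP at [0.189, 0.648, 0.238] pointing down, gripper open.
Joint ranges: [-176.03, 176.03], [-82.01, 121.73], [-58.28, 71.71], [-173.87, 95.51], [-174.79, -0.11], [-173.66, 173.66]. Speed limits (degrees/s): [136.94, 136.94, 172.46, 180, 180, 180].

### API

Orientations are given as [roll, pitch, yaw] about the fixed x, y, z axes, in that order (R = Rz(yaw) Ry(pitch) Rx(roll)).
In Python, from plant import r, capture, camera_model, job gives the robot as it stands.
- The arm moves only by the tool drive_tool, never from a script. Its argument "increments" is a list that holds one entry, the list of rows, each a list of 5 numbers: the gripper's target within -1 to 1 (fully open at 1, half-way at 0, shut at -1), then the shift along the tool's x, y, z scaled (see below), then the turn about the tool's z scaled (see below). In form: [[[gripper, tx, ty, tz, roll], ...]]. A call has 1 to 5 rows; each row is the pose to reach, as a shift and turn from the pose commanded when the call began, along the tool's axes at that moment, turning the shorter way round; what a row does not reach only later rows make up. The controller multiplies each number of a shift by 120 mm and each number of a turn by 360 degrees. A row lasts 1/8 s, in which the tool goes at most 62.5 mm and 10.7 degrees, less where a joint would pass 70% of its speed; a pose out of reach is approached as far as the arm can. A call with a number of a shift or a turn outside -1 to 1 is refused whole. A call with a gripper value outside its range is refused whole. The fingers move at their own pace and stop on an object; "squeeze" is the grip in N (left out, the last holds). Time passes only in rows, so rows that repeat a pose let the fingers close. It gives the time, the measured TCP pose, the force, the opening and the grip force at its end, in the units of the state.
- r.get_state(): the state, without advancing time (a new reading comes with each control period).
- capture(name): name is "side" or "top"; returns the picture (384x512x3 uint8, red, green, blue); there is no depth.
- camera_model(name): a dict with "camera_matrix" (3x3 intrinsics, pixels), "rvec" (rotation vector, rad) and "tvec" (3), from world to camera coordinates, as OpenCV has them. Camera axes: x right, y down, z forward; pixel columns grow to the right and rows downward; lengths in m; the calibration is good to about 2 mm. A picture is of the moment at which its call begins. camera_model takes no time and is no camera call.
- job.close_job(): hands the job in; it is judged then, once.
The state is a dict: "time_s": time; "joints": joint angles; "qd": joint speeds; "joint_torque": joint torques, N m; "tcp_pos": TCP position; "eef_rot": TCP orientation; "contact_force": force on the tool from outside, world axes, zero at the start; "moment": the same for the moment, N m; "gripper_width": finger opening in m; "gripper_force": force on a finger pad.
Only numpy, scipy, OpenCV 4.12 (cv2) and the standard library are available. Lean on these libraries where they do the work, as an engineer would, in place of code of your own. Each camera call takes 0.05 s, during which the arm holds its last target. There are 200 camera calls.

## Working session

There is one attempt and no reset: what is moved stays moved. The work goes in short steps, Python scripts to look and compute and a tool call to move; the robot and the scene stay as the last step left them, time stands still between calls to the robot, and variables do not carry over. Pictures are saved under pics/ and viewed, at most 10 in all, crops included, and the job is handed in when it is done.

Besides the shell and the picture viewer there is one more tool, called by a JSON object that holds its "method" and its "body". drive_tool: Moves the arm, as the interface text tells. Its arguments: {"type":"object","properties":{"increments":{"type":"array"},"squeeze":{"type":"number"}},"required":["increments"]}

```bash
mkdir -p pics; ls; cat > h.py <<'E'
import numpy as np, cv2
from plant import r, capture, camera_model, job
def cam(n):
    m=camera_model(n);K=np.array(m["camera_matrix"],float);R=cv2.Rodrigues(np.array(m["rvec"],float))[0];t=np.array(m["tvec"],float).ravel()
    return K,R,t
def ray(n,uv):
    K,R,t=cam(n);d=R.T@np.linalg.inv(K)@np.array([uv[0],uv[1],1.]);return -R.T@t,d/np.linalg.norm(d)
def plane(n,uv,z):
    c,d=ray(n,uv);return c+d*(z-c[2])/d[2]
def proj(n,p):
    K,R,t=cam(n);q=K@(R@np.array(p,float)+t);return q[:2]/q[2]
def tri(a,b):
    c1,d1=ray("side",a);c2,d2=ray("top",b)
    s=np.linalg.lstsq(np.c_[d1,-d2],c2-c1,rcond=None)[0]
    p,q=c1+s[0]*d1,c2+s[1]*d2;return (p+q)/2,np.linalg.norm(p-q)
def save(im,f): cv2.imwrite("pics/"+f,im[:,:,::-1])
E
python3 - <<'E'
from h import *
s,t=capture("side"),capture("top")
np.savez("a.npz",s=s,t=t)
save(s,"s0.png");save(t,"t0.png")
for n in("side","top"): print(n,ray(n,(256,192)),cam(n)[0][0,0])
print(r.get_state())
E
```

```text
pics
side (array([ 0.23562932, -0.9431532 ,  0.66623405]), array([ 0.28696619,  0.81238612, -0.50762111])) 437.59676406177243
top (array([ 0.48958634, -0.03501045,  1.15199058]), array([ 0.06179824,  0.01132555, -0.9980244 ])) 421.56521827142194
{'time_s': 0.1, 'joints': array([ 9.02470986e+01,  2.05875004e+01,  6.40927320e-01, -1.63637459e-02,
       -7.01337836e+01, -1.65063319e+01]), 'qd': array([-0.0636315 ,  0.01396827,  0.17027275,  0.15195306, -0.006366  ,
       -0.06342573]), 'joint_torque': array([-2.76728402e-03, -5.84166241e+01,  2.93752223e+01,  7.01568246e+00,
        1.01747538e-02, -5.72228737e-05]), 'tcp_pos': array([0.18891018, 0.64762152, 0.23673322]), 'eef_rot': array([ 1.79918584e+02, -8.08307287e-03, -1.62647992e+01]), 'contact_force': array([0.35868499, 0.48243756, 0.44504586]), 'moment': array([ 0.0239415 ,  0.01127113, -0.01970843]), 'gripper_force': 0.0, 'gripper_width': 0.08768179166498416}
```

View pics/s0.png

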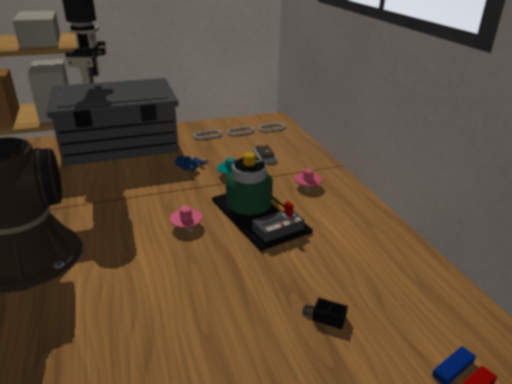

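View pics/t0.png

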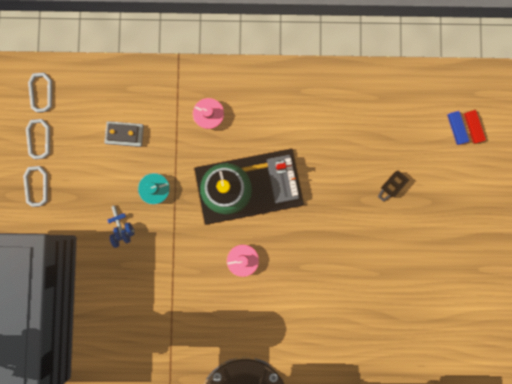

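The side view shows the rinser near (250,190) and its red tab at (289,208). The top view shows the green canister at (226,188), the yellow knob at (223,186) and the red tab at (281,167). Three caps are look-alikes: pink ones at top (209,113) and (243,261), and a turquoise one at (154,189). The cap meant is the black one with the yellow knob, on the green canister. I'll confirm this in an enlarged crop.

```bash
python3 - <<'E'
from h import *
z=np.load("a.npz");s,t=z["s"],z["t"]
a=cv2.resize(t[135:235,185:315],None,fx=6,fy=6,interpolation=cv2.INTER_CUBIC)[:300*2]
b=cv2.resize(s[145:250,205:320],None,fx=5,fy=5,interpolation=cv2.INTER_CUBIC)
save(a,"t1.png");save(b,"s1.png")
def blobs(im,roi,lo,hi):
    x0,y0,x1,y1=roi;h=cv2.cvtColor(im[y0:y1,x0:x1],cv2.COLOR_RGB2HSV)
    m=cv2.inRange(h,np.array(lo),np.array(hi));n,l,st,c=cv2.connectedComponentsWithStats(m)
    return [(st[i][:5]+[x0,y0,0,0,0],c[i]+[x0,y0]) for i in range(1,n) if st[i][4]>=3]
T=(185,135,315,235);S=(205,145,320,250)
for nm,lo,hi in[("yellow",(22,150,120),(35,255,255)),("red",(0,170,90),(7,255,255)),("orange",(9,200,150),(20,255,255)),("green",(60,90,20),(85,255,255))]:
    for n,im,R in(("top",t,T),("side",s,S)):
        for st,c in blobs(im,R,lo,hi): print(nm,n,st,c.round(1))
E
```

```text
yellow top [216 180  14  13 143] [222.7 186.2]
yellow side [245 153  10   4  32] [249.  154.7]
red top [277 163   9   6  41] [281. 166.]
red side [285 202   8   5  23] [288.6 203.7]
orange top [254 164  12   4  33] [259.9 165.7]
green top [201 168  34  44 204] [211.5 197.9]
green side [228 158   7   5  17] [231.5 159.5]
green side [218 159   9   9  14] [221.8 163.1]
green side [218 169   3   3   3] [219. 170.]
green side [ 226  170   45   45 1371] [247.9 196.2]
green side [222 172   3   2   3] [223.  172.7]
```

View pics/t1.png

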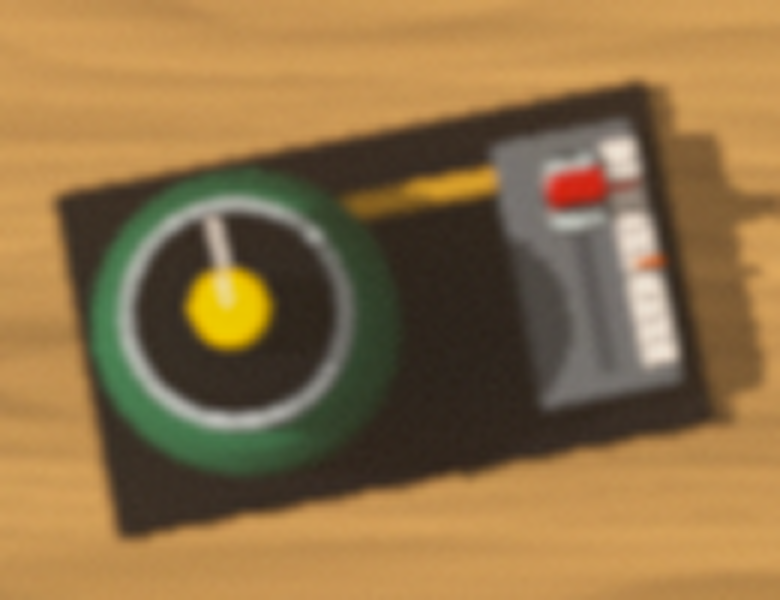

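View pics/s1.png

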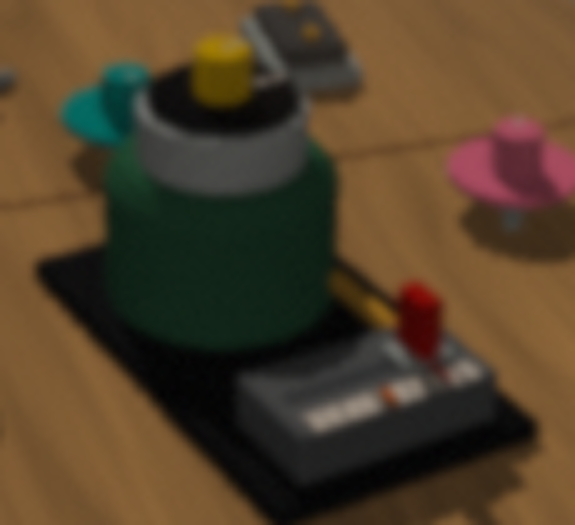

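The black cap with the yellow knob on the green canister is confirmed, with its white line pointing towards the robot's +x. The red tab's top is at top (281,166) and side (289,203). The orange marker is at top (293.6,178.6) and side (283,223).

```bash
python3 - <<'E'
from h import *
print("knobtop",tri((249.7,154.2),(222.7,186.2)))
print("tabtop",tri((289.3,203.0),(281,166)))
print("marker",tri((283,223.3),(293.6,178.6)))
c=lambda u,v:(185+u/6-.4,135+v/6-.4)
P=[plane("top",c(*q),0.012)[:2] for q in[(62,200),(643,85),(718,415),(122,533)]]
print(np.round(P,4))
f=lambda v:np.degrees(np.arctan2(v[1],v[0]))
# -y dir: P0->P1 , P3->P2 ; +x dir: P3->P0, P2->P1
y=[f(P[1]-P[0])+90,f(P[2]-P[3])+90,f(P[0]-P[3]),f(P[1]-P[2])];print(y, np.linalg.norm(P[1]-P[0]),np.linalg.norm(P[0]-P[3]))
yaw=np.radians(np.mean(y));R=np.array([[np.cos(yaw),-np.sin(yaw)],[np.sin(yaw),np.cos(yaw)]])
o=np.mean(P,0)-R@[0,-.0575];print("origin from base",o,np.degrees(yaw))
k=plane("top",(222.7,186.2),.162);tb=plane("top",(281,166),.081);mk=plane("top",(293.6,178.6),.048)
pt=plane("top",c(634,186),.05)
print("knob",k,"tab",tb,"mk",mk,"pt",pt)
for n,p in(("knob",k),("tab",tb),("mk",mk),("pt",pt)): print(n,"rinser frame",R.T@(p[:2]-k[:2]))
E
```

```text
knobtop (array([0.56554214, 0.05402149, 0.16331847]), np.float64(0.004592445492016579))
tabtop (array([ 0.6253946 , -0.08646669,  0.08330889]), np.float64(0.004813776915225243))
marker (array([ 0.5963707 , -0.12133009,  0.05030569]), np.float64(0.004046611047783206))
[[ 0.6233  0.1449]
 [ 0.6797 -0.1179]
 [ 0.5302 -0.1531]
 [ 0.4733  0.1142]]
[np.float64(12.121234543169166), np.float64(11.996570920494037), np.float64(11.535620035365909), np.float64(13.259459072152229)] 0.2687162536262761 0.15307279613471816
origin from base [0.56446306 0.0532228 ] 12.228221142795334
knob [0.56344169 0.05481074 0.162     ] tab [ 0.62339953 -0.08575028  0.081     ] mk [ 0.59467089 -0.12082753  0.048     ] pt [ 0.62868683 -0.11158552  0.05      ]
knob rinser frame [0. 0.]
tab rinser frame [ 0.02882581 -0.15007137]
mk rinser frame [-0.00668061 -0.17826787]
pt rinser frame [ 0.02852108 -0.17644034]
```

{"method": "drive_tool", "body": {"increments": [[[1,0,0,-0.5,0],[1,0.4,0.4,-0.5,0],[1,0.7,0.7,-0.5,0],[1,1,1,-0.5,0]]]}}

```text
time_s: 0.6
tcp_pos: [0.2711, 0.4973, 0.2973]
eef_rot: [180.0, 0.0, -16.3]
contact_force: [0.7, 0.5, 0.6]
gripper_width: 0.0877
gripper_force: 0.0
```

{"method": "drive_tool", "body": {"increments": [[[1,0.35,0.35,0,0],[1,0.7,0.7,0,0],[1,1,1,0,0]]]}}

```text
time_s: 0.98
tcp_pos: [0.3527, 0.3483, 0.2975]
eef_rot: [-180.0, 0.0, -16.3]
contact_force: [0.7, 1.1, 0.3]
gripper_width: 0.0876
gripper_force: 0.0
```

{"method": "drive_tool", "body": {"increments": [[[1,0.35,0.35,0,0],[1,0.7,0.7,0,0],[1,1,1,0,0]]]}}

```text
time_s: 1.35
tcp_pos: [0.4342, 0.1996, 0.2976]
eef_rot: [-180.0, 0.0, -16.3]
contact_force: [1.0, 1.1, 0.9]
gripper_width: 0.0872
gripper_force: 0.0
```

{"method": "drive_tool", "body": {"increments": [[[1,0.35,0.35,0,0],[1,0.7,0.7,0,0],[1,1,1,0,0],[1,1,1,0,0]]]}}

```text
time_s: 1.85
tcp_pos: [0.5161, 0.0499, 0.2968]
eef_rot: [179.9, 0.1, -16.5]
contact_force: [-0.5, 0.5, -0.1]
gripper_width: 0.0875
gripper_force: 0.0
```

{"method": "drive_tool", "body": {"increments": [[[1,0.3,0.25,0,0.028],[1,0.6,0.5,0,0.056],[1,0.9,0.75,0,0.084],[1,1,0.83,0,0.112],[1,1,0.83,0,0.14]]]}}

```text
time_s: 2.48
tcp_pos: [0.6029, -0.0767, 0.2965]
eef_rot: [179.9, 0.0, -67.1]
contact_force: [0.2, 0.2, 0.2]
gripper_width: 0.0877
gripper_force: 0.0
```

{"method": "drive_tool", "body": {"increments": [[[1,0.142,-0.133,0,0.031],[1,0.142,-0.133,0.3,0.031],[1,0.142,-0.133,0.6,0.031],[1,0.142,-0.133,0.97,0.031],[1,0.142,-0.133,0.97,0.031]]]}}

```text
time_s: 3.1
tcp_pos: [0.6216, -0.085, 0.1777]
eef_rot: [179.6, 0.1, -77.8]
contact_force: [-0.3, -0.9, 1.1]
gripper_width: 0.0877
gripper_force: 0.0
```

```bash
python3 - <<'E'
from h import *
s=capture("side")
save(cv2.resize(s[90:250,170:350],None,fx=3.3,fy=3.3,interpolation=cv2.INTER_CUBIC),"s2.png")
st=r.get_state();print(st["tcp_pos"],st["eef_rot"],st["joints"])
E
```

```text
[ 0.62344843 -0.08523953  0.18050959] [ 1.79824186e+02 -5.41251724e-03 -7.77721047e+01] [ 9.96881055e+00  1.87033396e+01 -9.78429076e+00  1.40150721e-02
 -6.16878341e+01  2.25241057e+00]
```

View pics/s2.png

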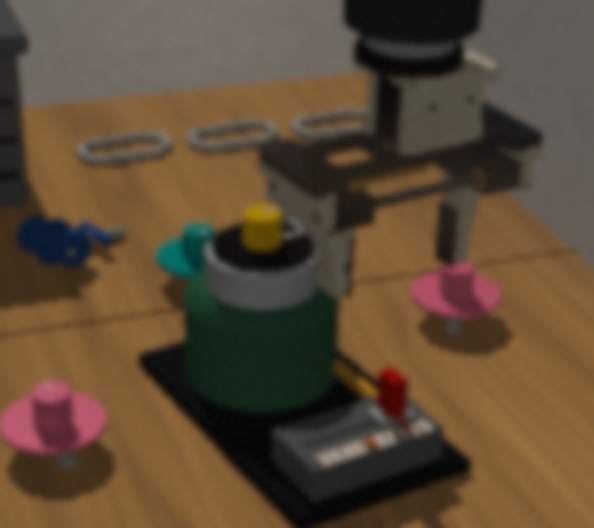

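The open fingers straddle the red tab: their tips are at crop (340,290) and (455,265), and the tab is at (393,385). I'll go down and pinch.

{"method": "drive_tool", "body": {"increments": [[[1,0,0,0.3,0],[1,0,0,0.6,0],[1,0,0,0.85,0],[1,0,0,0.98,0],[1,0,0,0.98,0]]]}}

```text
time_s: 3.78
tcp_pos: [0.6247, -0.0856, 0.0642]
eef_rot: [-180.0, -0.0, -77.8]
contact_force: [-0.1, -0.2, -0.2]
gripper_width: 0.0874
gripper_force: 0.0
```

{"method": "drive_tool", "body": {"increments": [[[-1,0,0,0,0],[-1,0,0,0,0],[-1,0,0,0,0],[-1,0,0,0,0],[-1,0,0,0,0]]], "squeeze": 20}}

```text
time_s: 4.4
tcp_pos: [0.6242, -0.0858, 0.0637]
eef_rot: [-180.0, -0.0, -77.8]
contact_force: [0.0, -0.2, -0.8]
gripper_width: 0.0432
gripper_force: 0.0
```

{"method": "drive_tool", "body": {"increments": [[[-1,0,0,0,0],[-1,0,0,0,0],[-1,0,0,0,0],[-1,0,0,0,0],[-1,0,0,0,0]]]}}

```text
time_s: 5.03
tcp_pos: [0.6245, -0.0857, 0.0636]
eef_rot: [-180.0, -0.0, -77.8]
contact_force: [2.7, 0.8, -1.7]
gripper_width: 0.0138
gripper_force: 20.0
```

{"method": "drive_tool", "body": {"increments": [[[-1,0,0.09,0,0],[-1,0,0.18,0,0],[-1,0,0.275,0,0],[-1,0,0.275,0,0],[-1,0,0.275,0,0]]]}}

```text
time_s: 5.65
tcp_pos: [0.5924, -0.0925, 0.0636]
eef_rot: [-179.9, 0.0, -77.8]
contact_force: [5.9, 0.7, -6.4]
gripper_width: 0.0135
gripper_force: 20.0
```

```bash
python3 - <<'E'
from h import *
s=capture("side");t=capture("top");np.savez("b.npz",s=s,t=t)
a=cv2.resize(s[190:245,245:315],None,fx=8,fy=8,interpolation=cv2.INTER_CUBIC)
b=cv2.resize(t[145:215,260:310],None,fx=6.286,fy=6.286,interpolation=cv2.INTER_CUBIC)[:440]
save(np.hstack([a[:440]*1,b[:,:240]]) if a.shape[0]==b.shape[0] else a,"s3.png");print(a.shape,b.shape)
print(r.get_state()["tcp_pos"],r.get_state()["contact_force"])
E
```

```text
(440, 560, 3) (440, 314, 3)
[ 0.59252179 -0.09245219  0.06356031] [ 6.97096307  1.8934335  -6.85901419]
```

View pics/s3.png

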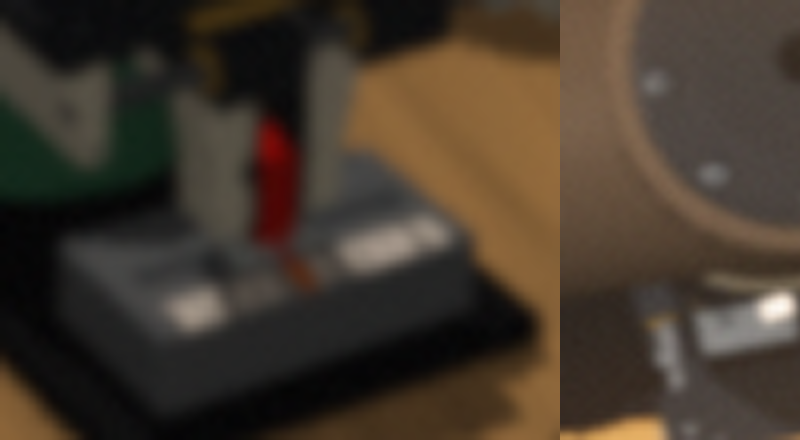

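The pointer's red line runs from the tab's foot at crop (275,242) to about (292,258) and almost joins the orange marker at (303,275). I'll measure the small remaining gap along the rinser's x.

```bash
python3 - <<'E'
from h import *
yaw=np.radians(12.2);R=np.array([[np.cos(yaw),-np.sin(yaw)],[np.sin(yaw),np.cos(yaw)]]);o=np.array([.5638,.0545])
F=lambda x,y,z:np.r_[o+R@[x,y],z]
C=lambda p:(np.array(proj("side",p))-[245,190]+.5)*8-.5
for x in(-.002,-.005,-.008):
  print(x,"tab foot,tip",C(F(x,-.15,.048)).round(),C(F(x,-.162,.046)).round(),C(F(x,-.176,.046)).round(),"marker top",C(F(x,-.1785,.048)).round())
z=np.load("b.npz")["s"]; z0=np.load("a.npz")["s"]
for nm,im in(("now",z),("home",z0)):
  w=im[217:229,274:300].astype(int);print(nm);print((w[:,:,0]-(w[:,:,1]+w[:,:,2])//2))
def inv(u,v,zz):
  p=plane("side",((u+.5)/8-.5+245,(v+.5)/8-.5+190),zz);return R.T@(p[:2]-o)
print("mk",inv(303,275,.046),"foot",inv(278,242,.048),"ptr",inv(287,253,.046))
E
```

```text
-0.002 tab foot,tip [258. 228.] [279. 252.] [304. 274.] marker top [309. 273.]
-0.005 tab foot,tip [251. 231.] [271. 255.] [296. 277.] marker top [301. 276.]
-0.008 tab foot,tip [243. 234.] [263. 258.] [288. 280.] marker top [293. 279.]
now
[[11 12 19 40 63 68 63 44 19  6  1  0  1  1  0  1  2  3  4  5  6  8 10 13
  13 12]
 [ 9 12 22 44 63 66 57 38 17  4  1  1  0  1  3  4  6  7 10 12 13 14 15 17
  17 16]
 [ 8 10 21 42 54 56 48 30 12  3  2  1  2  5  8 10 13 14 16 18 19 18 18 17
  18 17]
 [ 4  6 14 27 37 41 36 23  8  4  3  4  5  8 13 15 17 20 19 20 20 19 17 15
  15 14]
 [ 2  2  6 13 18 25 30 24 13  9  7  7  8 12 17 18 18 20 20 19 19 18 16 11
   9  8]
 [ 1  1  2  5  8 16 28 34 28 19 12 10 10 12 15 17 17 18 17 16 14 12  9  5
   3  2]
 [ 1  3  4  5  6 12 26 39 43 31 20 12 11 10 12 14 14 12 12  9  7  5  3  0
   0  0]
 [ 4  6  7  9  8 11 19 34 44 39 26 15  9  8  6  8  8  6  5  2  2  1  1  1
   0  0]
 [ 8  9  9 11 10 11 13 21 33 36 26 13  7  3  2  2  1  2  0  0  0  0  0  0
   0  0]
 [10 11 11 10 10 10  9 11 16 21 16  8  2  0  1  0  0  1  0 -1  1  0  0  0
   0  0]
 [ 9 10 10  9  8  7  5  4  6 
[... 537 characters left out ...]
20 18 14 10
   8  7]
 [ 1  1  2  4  4  7 17 31 39 32 22 19 17 18 17 14 10  8  8  8 10  9  7  5
   3  1]
 [ 4  5  7  8 11 13 25 45 60 49 31 21 18 17 16 13  9  5  5  4  3  3  2  1
   1  1]
 [ 9 11 13 15 17 17 22 39 58 55 36 21 17 14 11  9  6  3  2  1  1  1  0  0
   0  0]
 [14 17 18 18 19 19 19 24 37 42 30 18 11  8  6  4  2  1  0  0  0  0  0 -1
   0 -1]
 [17 18 18 19 19 17 15 14 17 21 18  9  5  3  1  1  0 -1  1  0  0  0  0 -1
   0  0]
 [18 19 17 17 15 13 10  8  6  7  6  3  1  0  0  0  1  1  0  0  0  0  1  1
   0  1]
 [15 15 13 11  9  7  5  2  2  2  1  1  1  1  0 -1  1  1  0  0  0  1  0  1
   1  0]]
mk [-0.0025032  -0.17605825] foot [-0.00085204 -0.15940612] ptr [-8.59855652e-05 -1.63511091e-01]
```

```bash
python3 - <<'E'
from h import *
yaw=np.radians(12.2);R=np.array([[np.cos(yaw),-np.sin(yaw)],[np.sin(yaw),np.cos(yaw)]]);o=np.array([.5638,.0545])
t=np.load("a.npz")["t"].astype(int)
w=t[160:184,274:300];print(w[:,:,0]-w[:,:,1])
print((w[:,:,1]-w[:,:,2])[14:24])
inv=lambda u,v,z:(R.T@(plane("top",(u,v),z)[:2]-o)).round(4)
for u,v in((288,166),(290,166),(293.5,178.5)): print(u,v,inv(u,v,.046))
E
```

```text
[[  5   4   4   3   4   3   4   1   2   4   8  12  14  11  10  15  13  13
   12  13  20  25  31  34  35  33]
 [  6   3   3   3   2   4   4   3   5   9  16  15  14  15  15  16  13  13
   13  13  19  25  31  32  35  34]
 [  4   3   3   5  12  20  27  28  34  49  57  35  18  15  14  15  13  14
   12  14  17  24  30  34  34  33]
 [  5   8  18  32  51  70  83  93 103 117 115  68  27  16  14  15  17  16
   12  12  14  22  29  31  32  32]
 [  9  25  55  94 119 134 145 151 156 161 147  95  39  21  23  23  25  24
   17  13  14  20  26  33  34  33]
 [ 12  40  90 140 164 168 168 168 169 171 160 119  67  45  43  44  38  30
   17  12  14  19  27  31  32  33]
 [ 15  49 107 157 172 171 171 171 169 165 157 120  74  52  48  41  32  22
   13  12  14  18  26  34  35  36]
 [ 12  48 107 155 168 163 160 155 151 145 128  93  50  30  26  22  19  15
   14  12  13  17  25  32  35  35]
 [  9  33  84 130 143 134 121 109  97  88  72  48  25  16  14  15  14  13
   14  12  12  16  22  30  34  34]
 [  4  18  50  77  81  69  54  43  35  30  21  16  11  12  14  14  12  15
   11  12  10  14  22  28  32  35]
 [  5   9 
[... 1729 characters left out ...]
 15 14 16 14 16 15 12 12 17
  28 37]
 [ 5  3  4  4  4  5  5  1  2  2  5  2  3  5  9 13 18 19 23 27 29 24 17 16
  26 39]
 [ 4  4  4  5  4  4  3  2  1  5  4  4  4  5  9 14 24 31 38 42 42 32 18 14
  26 35]
 [ 6  5  6  4  6  3  4  3  3  3  3  3  5  4  7 15 22 29 33 32 27 21 14 13
  24 35]
 [ 7  4  7  3  4  4  4  4  2  4  3  3  4  3  7 11 17 17 18 17 14 12 10 14
  20 29]
 [ 6  5  6  6  4  4  5  2  3  3  2  5  3  3  6 12 15 16 15 15 14 12 10 10
  17 29]
 [ 7  6  7  6  5  3  3  3  4  1  3  3  3  3  6 11 15 16 15 15 15 14 10 10
  17 27]
 [ 4  5  7  4  5  3  3  5  3  3  3  4  4  3  5 11 14 15 17 16 16 16 12  9
  14 23]]
288 166 [ 0.0289 -0.1703]
290 166 [ 0.0279 -0.1755]
293.5 178.5 [-0.0064 -0.1779]
```

The marker lies about 2.4 mm further out, so I'll close that gap and hold.

{"method": "drive_tool", "body": {"increments": [[[-1,0,0.02,0,0],[-1,0,0.02,0,0],[-1,0,0.02,0,0]]]}}

```text
time_s: 6.12
tcp_pos: [0.5903, -0.0929, 0.0636]
eef_rot: [-179.9, 0.0, -77.8]
contact_force: [7.5, 2.5, -6.5]
gripper_width: 0.0141
gripper_force: 20.0
```

```bash
python3 - <<'E'
from h import *
yaw=np.radians(12.2);R=np.array([[np.cos(yaw),-np.sin(yaw)],[np.sin(yaw),np.cos(yaw)]]);o=np.array([.5638,.0545])
s=capture("side")
save(cv2.resize(s[205:233,262:302],None,fx=16,fy=16,interpolation=cv2.INTER_CUBIC),"s4.png")
print(R.T@(r.get_state()["tcp_pos"][:2]-o))
F=lambda x,y,z:np.r_[o+R@[x,y],z]
for y in(-.157,-.17,-.1785):print(((proj("side",F(-.0028,y,.046))-[262,205]+.5)*16).round())
E
```

```text
[-0.00519258 -0.14967057]
[266. 252.]
[312. 292.]
[342. 319.]
```

View pics/s4.png

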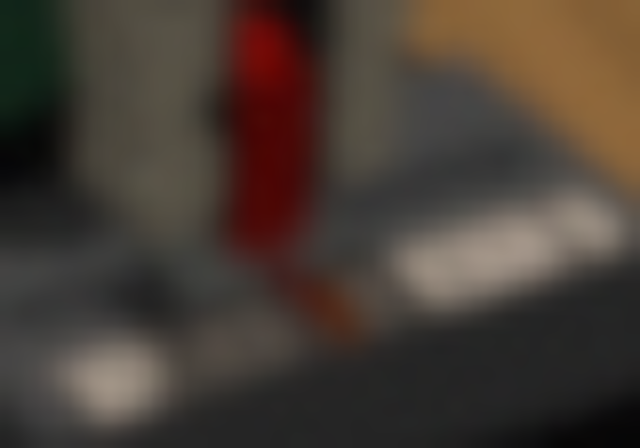

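The pointer runs from crop (265,255) to (300,295), in line with the marker at (335,315), and the encoder agrees (-5.2 mm). I'll hold for a second and then release.

{"method": "drive_tool", "body": {"increments": [[[-1,0,0,0,0],[-1,0,0,0,0],[-1,0,0,0,0],[-1,0,0,0,0],[-1,0,0,0,0]]]}}

```text
time_s: 6.8
tcp_pos: [0.5904, -0.0929, 0.0636]
eef_rot: [-179.9, 0.0, -77.8]
contact_force: [6.8, 1.9, -6.3]
gripper_width: 0.014
gripper_force: 20.0
```

{"method": "drive_tool", "body": {"increments": [[[-1,0,0,0,0],[-1,0,0,0,0],[-1,0,0,0,0],[-1,0,0,0,0],[-1,0,0,0,0]]]}}

```text
time_s: 7.42
tcp_pos: [0.5904, -0.0929, 0.0636]
eef_rot: [-179.9, 0.0, -77.8]
contact_force: [7.0, 2.4, -6.8]
gripper_width: 0.0137
gripper_force: 20.0
```

{"method": "drive_tool", "body": {"increments": [[[1,0,0,0,0],[1,0,0,0,0],[1,0,0,0,0],[1,0,0,0,0],[1,0,0,0,0]]]}}

```text
time_s: 8.05
tcp_pos: [0.5895, -0.0932, 0.0638]
eef_rot: [-180.0, -0.0, -77.8]
contact_force: [3.0, 0.8, -1.9]
gripper_width: 0.0583
gripper_force: 1.8
```

{"method": "drive_tool", "body": {"increments": [[[1,0,-0.08,0,0],[1,0,-0.16,0,0],[1,0,-0.24,0,0],[1,0,-0.29,0,0],[1,0,-0.29,0,0]]]}}

```text
time_s: 8.68
tcp_pos: [0.6237, -0.0859, 0.0633]
eef_rot: [180.0, 0.0, -77.8]
contact_force: [-0.2, -0.6, 0.2]
gripper_width: 0.0875
gripper_force: 0.0
```

{"method": "drive_tool", "body": {"increments": [[[1,0,0,-0.3,0],[1,0,0,-0.6,0],[1,0,0,-1,0],[1,0,0,-1,0]]]}}

```text
time_s: 9.18
tcp_pos: [0.6256, -0.086, 0.1882]
eef_rot: [-179.6, -0.1, -77.8]
contact_force: [-0.3, -0.5, -1.4]
gripper_width: 0.0874
gripper_force: 0.0
```

{"method": "drive_tool", "body": {"increments": [[[1,0,0,-0.3,0],[1,0,0,-0.4,0]]]}}

```text
time_s: 9.43
tcp_pos: [0.624, -0.086, 0.2333]
eef_rot: [-179.9, -0.0, -77.8]
contact_force: [0.1, -0.2, -0.7]
gripper_width: 0.0876
gripper_force: 0.0
```

```bash
python3 - <<'E'
from h import *
s=capture("side")
h=cv2.cvtColor(s[195:215,270:300],cv2.COLOR_RGB2HSV);m=cv2.inRange(h,np.array((0,170,90)),np.array((7,255,255)))
print(np.argwhere(m).mean(0)[::-1]+[270,195],m.sum()/255,r.get_state()["tcp_pos"],r.get_state()["eef_rot"])
E
```

```text
[288.72 203.96] 25.0 [ 0.62425828 -0.08600141  0.23408012] [-1.79818144e+02 -3.60924940e-02 -7.78141540e+01]
```

The gauge is home: the tab is back at side (288.7,204.0). Next I'll go over the cap.

{"method": "drive_tool", "body": {"increments": [[[1,-0.4,0.1,0,0],[1,-0.8,0.2,0,0],[1,-1,0.242,0,0]]]}}

```text
time_s: 9.85
tcp_pos: [0.5682, 0.0268, 0.2304]
eef_rot: [179.9, 0.0, -77.8]
contact_force: [0.2, 0.4, -0.1]
gripper_width: 0.0874
gripper_force: 0.0
```

{"method": "drive_tool", "body": {"increments": [[[1,-0.248,0,0,0],[1,-0.248,0,0.3,0],[1,-0.248,0,0.5,0],[1,-0.248,0,0.5,0]]]}}

```text
time_s: 10.35
tcp_pos: [0.5617, 0.0539, 0.1689]
eef_rot: [179.7, -0.0, -77.8]
contact_force: [0.5, 0.3, 0.4]
gripper_width: 0.0872
gripper_force: 0.0
```

{"method": "drive_tool", "body": {"increments": [[[1,0,0,0.1,0],[1,0,0,0.208,0],[1,0,0,0.208,0],[0,0,0,0.208,0],[0,0,0,0.208,0]]]}}

```text
time_s: 10.98
tcp_pos: [0.5638, 0.0544, 0.1471]
eef_rot: [-180.0, 0.0, -77.8]
contact_force: [-0.4, -0.3, -0.8]
gripper_width: 0.0732
gripper_force: 0.0
```

{"method": "drive_tool", "body": {"increments": [[[-1,0,0,-0.017,0],[-1,0,0,-0.017,0],[-1,0,0,-0.017,0],[-1,0,0,-0.017,0],[-1,0,0,-0.017,0]]], "squeeze": 30}}

```text
time_s: 11.6
tcp_pos: [0.5642, 0.0546, 0.1489]
eef_rot: [-179.9, 0.0, -77.8]
contact_force: [1.5, 0.5, -0.3]
gripper_width: 0.0292
gripper_force: 30.0
```

{"method": "drive_tool", "body": {"increments": [[[-1,0,0,0,0],[-1,0,0,0,0],[-1,0,0,0,0]]]}}

```text
time_s: 11.98
tcp_pos: [0.5641, 0.0546, 0.1489]
eef_rot: [-179.9, 0.0, -77.8]
contact_force: [4.5, 0.7, 0.2]
gripper_width: 0.0292
gripper_force: 30.0
```

```bash
python3 - <<'E'
from h import *
s=r.get_state();print(s["tcp_pos"],s["eef_rot"],s["contact_force"],s["moment"],s["gripper_width"],s["gripper_force"],s["joints"])
E
```

```text
[0.56413592 0.05456605 0.14888635] [-1.79930261e+02  5.17463428e-03 -7.78144473e+01] [4.53941037 0.71469545 0.20495004] [ 0.40359127 -1.56534228 -0.03007012] 0.029171315510161194 30.00004470348358 [ 2.53121898e+01  1.46711608e+01 -2.01757114e+01  1.31692269e-02
 -5.50840362e+01 -1.31341714e+01]
```

{"method": "drive_tool", "body": {"increments": [[[-1,0,0,0,-0.01],[-1,0,0,0,-0.02],[-1,0,0,0,-0.03],[-1,0,0,0,-0.03]]]}}

```text
time_s: 12.48
tcp_pos: [0.564, 0.0547, 0.1488]
eef_rot: [-179.9, 0.0, -67.0]
contact_force: [3.9, 1.4, -1.4]
gripper_width: 0.0292
gripper_force: 30.0
```

```bash
cat > st.py <<'E'
from plant import r
s=r.get_state();print(s["tcp_pos"].round(4),s["eef_rot"].round(1),s["contact_force"].round(1),s["moment"].round(3),s["gripper_width"].round(4),s["joints"].round(1),s["time_s"])
E
python3 st.py
```

```text
Traceback (most recent call last):
  File "st.py", line 2, in <module>
    s=r.get_state();print(s["tcp_pos"].round(4),s["eef_rot"].round(1),s["contact_force"].round(1),s["moment"].round(3),s["gripper_width"].round(4),s["joints"].round(1),s["time_s"])
                                                                                                                       ^^^^^^^^^^^^^^^^^^^^^^^^
AttributeError: 'float' object has no attribute 'round'
```

{"method": "drive_tool", "body": {"increments": [[[-1,0,0,0,-0.01],[-1,0,0,0,-0.015],[-1,0,0,0,-0.015]]]}}

```text
time_s: 12.85
tcp_pos: [0.5641, 0.0543, 0.1489]
eef_rot: [-180.0, -0.0, -61.7]
contact_force: [5.3, 0.7, -0.4]
gripper_width: 0.0295
gripper_force: 30.0
```

```bash
python3 st.py
```

```text
Traceback (most recent call last):
  File "st.py", line 2, in <module>
    s=r.get_state();print(s["tcp_pos"].round(4),s["eef_rot"].round(1),s["contact_force"].round(1),s["moment"].round(3),s["gripper_width"].round(4),s["joints"].round(1),s["time_s"])
                                                                                                                       ^^^^^^^^^^^^^^^^^^^^^^^^
AttributeError: 'float' object has no attribute 'round'
```

{"method": "drive_tool", "body": {"increments": [[[-1,0,0,0,-0.01],[-1,0,0,0,-0.015],[-1,0,0,0,-0.015]]]}}

```text
time_s: 13.22
tcp_pos: [0.5649, 0.0537, 0.1492]
eef_rot: [-179.9, -0.1, -56.3]
contact_force: [9.3, -3.4, -1.2]
gripper_width: 0.0294
gripper_force: 30.0
```

```bash
python3 st.py
```

```text
Traceback (most recent call last):
  File "st.py", line 2, in <module>
    s=r.get_state();print(s["tcp_pos"].round(4),s["eef_rot"].round(1),s["contact_force"].round(1),s["moment"].round(3),s["gripper_width"].round(4),s["joints"].round(1),s["time_s"])
                                                                                                                       ^^^^^^^^^^^^^^^^^^^^^^^^
AttributeError: 'float' object has no attribute 'round'
```

```bash
sed -i 's/s\["gripper_width"\].round(4)/round(s["gripper_width"],4)/' st.py; python3 st.py
```

```text
[0.5649 0.0537 0.1492] [-1.799e+02 -1.000e-01 -5.630e+01] [ 9.3 -3.4 -1.2] [-1.256 -3.078 -0.433] 0.0294 [ 25.3  14.7 -20.2   0.1 -55.1   8.4] 13.225
```

{"method": "drive_tool", "body": {"increments": [[[-1,0,0,0,-0.005],[-1,0,0,0,-0.005]]]}}

```text
time_s: 13.48
tcp_pos: [0.5649, 0.0537, 0.1493]
eef_rot: [-179.9, -0.1, -54.5]
contact_force: [7.9, -4.0, -0.7]
gripper_width: 0.0294
gripper_force: 30.0
```

```bash
python3 st.py
```

```text
[0.5649 0.0537 0.1493] [-1.799e+02 -1.000e-01 -5.450e+01] [ 7.9 -4.  -0.7] [-1.169 -3.145 -0.538] 0.0294 [ 25.2  14.7 -20.2   0.1 -55.1  10.2] 13.475
```

{"method": "drive_tool", "body": {"increments": [[[-1,0,0,0,-0.01],[-1,0,0,0,-0.02],[-1,0,0,0,-0.02]]]}}

```text
time_s: 13.85
tcp_pos: [0.5646, 0.054, 0.1492]
eef_rot: [-179.9, -0.1, -47.3]
contact_force: [7.6, -0.8, 0.3]
gripper_width: 0.0292
gripper_force: 30.0
```

```bash
python3 st.py
python3 - <<'E'
from h import *
t=capture("top");save(cv2.resize(t[150:225,180:275],None,fx=6,fy=6,interpolation=cv2.INTER_CUBIC),"t5.png")
E
```

```text
[0.5646 0.054  0.1492] [-1.799e+02 -1.000e-01 -4.730e+01] [ 7.6 -0.8  0.3] [-0.443 -2.549 -0.345] 0.0292 [ 25.3  14.7 -20.2   0.1 -55.1  17.4] 13.85
```

{"method": "drive_tool", "body": {"increments": [[[-1,0,0,0,0.02],[-1,0,0,0,0.04],[-1,0,0,0,0.06],[-1,0,0,0,0.06]]]}}

```text
time_s: 14.4
tcp_pos: [0.5642, 0.0547, 0.149]
eef_rot: [-179.9, 0.0, -69.0]
contact_force: [3.2, 3.3, 0.9]
gripper_width: 0.0294
gripper_force: 30.0
```

```bash
python3 st.py
```

```text
[0.5642 0.0547 0.149 ] [-179.9    0.   -69. ] [3.2 3.3 0.9] [ 1.237 -1.561  0.01 ] 0.0294 [ 25.3  14.7 -20.2   0.  -55.1  -4.3] 14.4
```

Turning anticlockwise met a stop: the moment rose to 0.54 N·m near 20° and then the fingers slipped. Clockwise it runs free at about 0.01 N·m, so I'll turn that way.

{"method": "drive_tool", "body": {"increments": [[[-1,0,0,0,0.02],[-1,0,0,0,0.04],[-1,0,0,0,0.06],[-1,0,0,0,0.08],[-1,0,0,0,0.1]]]}}

```text
time_s: 15.02
tcp_pos: [0.5648, 0.0547, 0.1491]
eef_rot: [-179.9, 0.1, -105.1]
contact_force: [6.3, 1.7, -1.8]
gripper_width: 0.0293
gripper_force: 30.0
```

```bash
python3 st.py
```

```text
[0.5648 0.0547 0.1491] [-1.799e+02  1.000e-01 -1.051e+02] [ 6.3  1.7 -1.8] [ 0.763 -2.76   0.108] 0.0293 [ 25.3  14.7 -20.1   0.  -55.  -40.4] 15.025
```

{"method": "drive_tool", "body": {"increments": [[[-1,0,0,0,0.02],[-1,0,0,0,0.04],[-1,0,0,0,0.06],[-1,0,0,0,0.06]]]}}

```text
time_s: 15.52
tcp_pos: [0.565, 0.0548, 0.1492]
eef_rot: [-179.9, 0.1, -126.6]
contact_force: [7.3, 2.7, -0.5]
gripper_width: 0.0291
gripper_force: 30.0
```

```bash
python3 st.py
```

```text
[0.565  0.0548 0.1492] [-1.799e+02  1.000e-01 -1.266e+02] [ 7.3  2.7 -0.5] [ 0.969 -2.657 -0.014] 0.0291 [ 25.3  14.7 -20.1   0.  -55.  -61.9] 15.525
```

It turned freely past 57°, so this is the loosening way. I'll finish the turn and try a gentle lift.

{"method": "drive_tool", "body": {"increments": [[[-1,0,0,0,0.02],[-1,0,0,0,0.04],[-1,0,0,0,0.055],[-1,0,0,0,0.055]]]}}

```text
time_s: 16.02
tcp_pos: [0.5652, 0.0545, 0.1493]
eef_rot: [-179.9, 0.2, -146.3]
contact_force: [8.1, 0.9, -0.9]
gripper_width: 0.0295
gripper_force: 30.0
```

```bash
python3 st.py
```

```text
[0.5652 0.0545 0.1493] [-179.9    0.2 -146.3] [ 8.1  0.9 -0.9] [ 4.32e-01 -3.09e+00 -2.00e-03] 0.0295 [ 25.3  14.7 -20.1   0.1 -55.  -81.7] 16.025
```

{"method": "drive_tool", "body": {"increments": [[[-1,0,0,-0.025,0],[-1,0,0,-0.05,0],[-1,0,0,-0.05,0]]]}}

```text
time_s: 16.4
tcp_pos: [0.5645, 0.0546, 0.1549]
eef_rot: [-180.0, 0.1, -146.3]
contact_force: [6.3, 2.1, -1.4]
gripper_width: 0.0291
gripper_force: 30.0
```

```bash
python3 st.py
python3 - <<'E'
from h import *
s=capture("side");save(np.hstack([cv2.resize(s[90:210,200:300],None,fx=4,fy=4,interpolation=cv2.INTER_CUBIC)]),"s6.png")
E
```

```text
[0.5645 0.0546 0.1549] [-1.800e+02  1.000e-01 -1.463e+02] [ 6.3  2.1 -1.4] [ 0.747 -2.565  0.009] 0.0291 [ 25.3  14.3 -19.7   0.  -55.8 -81.6] 16.4
```

View pics/s6.png

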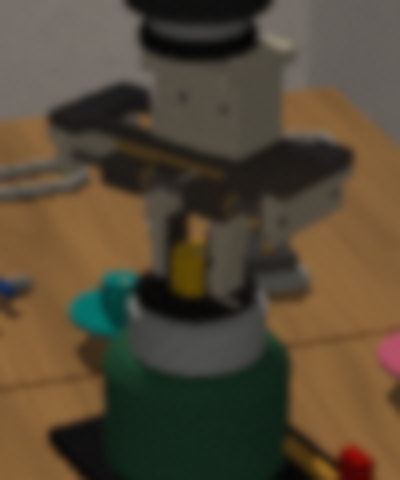

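The cap rises with only its own weight on the gripper, and its white line now faces the side camera at crop (230,300). I'll lift it straight off, moving about 1 mm towards +x to relieve the side force.

{"method": "drive_tool", "body": {"increments": [[[-1,-0.008,-0.005,-0.05,0],[-1,-0.008,-0.005,-0.12,0],[-1,-0.008,-0.005,-0.2,0],[-1,-0.008,-0.005,-0.28,0],[-1,-0.008,-0.005,-0.28,0]]]}}

```text
time_s: 17.08
tcp_pos: [0.565, 0.0545, 0.1893]
eef_rot: [-180.0, 0.1, -146.2]
contact_force: [-0.0, -0.5, -2.0]
gripper_width: 0.0288
gripper_force: 30.0
```

{"method": "drive_tool", "body": {"increments": [[[-1,0,0,-0.1,0],[-1,0,0,-0.25,0],[-1,0,0,-0.4,0],[-1,0,0,-0.5,0],[-1,0,0,-0.5,0]]]}}

```text
time_s: 17.7
tcp_pos: [0.5651, 0.0545, 0.2492]
eef_rot: [-180.0, 0.1, -146.2]
contact_force: [0.1, 0.1, -1.7]
gripper_width: 0.0298
gripper_force: 30.0
```

{"method": "drive_tool", "body": {"increments": [[[-1,0,0,0,0],[-1,0,0,0,0],[-1,0,0,0,0],[-1,0,0,0,0],[-1,0,0,0,0]]]}}

```text
time_s: 18.32
tcp_pos: [0.5647, 0.0544, 0.2482]
eef_rot: [180.0, -0.0, -146.2]
contact_force: [0.7, -0.2, -1.6]
gripper_width: 0.0291
gripper_force: 30.0
```

```bash
python3 st.py
python3 - <<'E'
from h import *
s=capture("side");save(np.hstack([cv2.resize(s[70:230,190:320],None,fx=3.5,fy=3.5,interpolation=cv2.INTER_CUBIC)]),"s7.png")
t=capture("top")
h=cv2.cvtColor(s,cv2.COLOR_RGB2HSV)[100:160,225:275];m=cv2.inRange(h,np.array((22,150,70)),np.array((35,255,255)));print(np.argwhere(m).mean(0)[::-1]+[225,100])
for z in(.22,.23,.24):print(z,((proj("side",(.5645,.0545,z))-[190,70])*3.5).round())
E
```

```text
[0.5647 0.0544 0.2482] [ 180.    -0.  -146.2] [ 0.7 -0.2 -1.6] [ 0.084 -0.148  0.007] 0.0291 [ 25.3  10.1 -12.3  -0.  -67.7 -81.5] 18.325
[247.30357143 123.10714286]
0.22 [205. 225.]
0.23 [205. 213.]
0.24 [205. 200.]
```

View pics/s7.png

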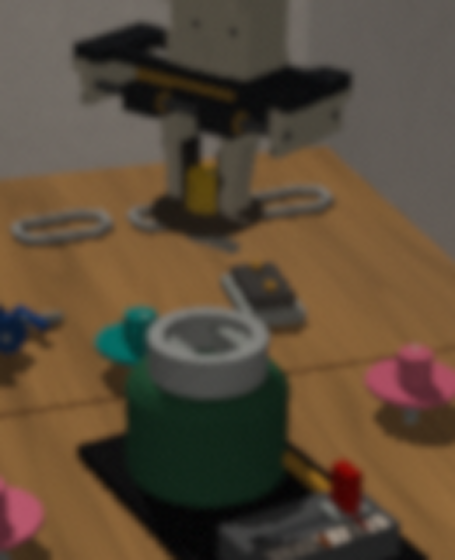

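The cap hangs level: its flange is at crop (207,218) and 10 cm of height projects to (205,213). The rinser's mouth is open at (208,335), and the gauge tab is home at (345,485).

```bash
python3 -c "
from plant import job
print(job.close_job())"
```

```text
the job is handed in; nothing more can be done
None
```

I vented the gauge at the marker for over a second and let it spring home. The cap stopped turning anticlockwise, so I loosened it clockwise and lifted it off. It is held upright about 10 cm above the mouth; the cam, belay device and iron were not touched, and the job was handed in at about 18.4 s.

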